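Pop the push-push battery hatch of a gauge readout

ROBOT

A 7-joint arm with a two-finger parallel gripper is mounted at the origin on the work surface. World frame = base frame: x ahead of the robot, y to its left, z up, the work surface at z = 0. Lengths are in m, angles in rad, forces in N, time in s.
With the tool pointing down it reaches from about 0.4 to 0.9 m from the base axis. Payload 5.5 kg.
Tool frame: the origin (TCP) lies midway between the tips of the shut fingers; the grasp point (between the pads) lies 19 mm behind it; z points along the fingers, y is the line along which they close (so a half turn about z gives the same grasp; the last joint's range is limited). The gripper opens to 92 mm and grips with 3 to 60 N. Pads are 19 mm wide; open, the fingers measure 130 mm over their backs; the gripper's body (75 mm by 190 mm) begins 47 mm behind the grasp point.
Start: joints at [1.495, 0.501, -0.427, 1.55, 0.221, 1.138, -0.21], TCP at [0.216, -0.613, 0.206] pointing down, gripper open.
Joint ranges: [-2.88, 2.88], [-0.31, 2.03], [-1.54, 1.56], [0.2, 2.42], [-1.41, 4.55], [0.19, 2.02], [-2.57, 2.57]. Speed limits (rad/s): [2.57, 2.57, 3.14, 3.14, 3.14, 3.14, 3.14].

INTERFACE

Orientations are given as a unit quaternion [w, x, y, z].
In Python, from bench import env, vision gives the robot as it stands.
- The arm moves only by the shell command python3 -m handwheel 'ROWS' [FORCE]. ROWS is JSON, a list that holds one entry, the list of rows, each a list of 7 numbers: the shift along the tool's x, y, z each as a share of 1 m, from -1 to 1, then the turn, a rotation vector about the tool's x, y, z each as a share of 30 degrees, from -1 to 1, then the opening, from -1 (shut) to 1 (fully open). In form: [[[tx, ty, tz, rx, ry, rz, gripper], ...]]. A call has exactly 10 rows; each row is the pose to reach, as a shift and turn from the pose commanded when the call began, along the tool's axes at that moment; what a row does not reach only later rows make up. A row lasts 1/12 s, in which the tool goes at most 41.7 mm and 7.16 degrees, less where a joint would pass 70% of its speed; a pose out of reach is approached as far as the arm can. A call with a number of a shift or a turn outside -1 to 1 is refused whole. A call with a gripper value outside its range is refused whole. The fingers move at their own pace and stop on an object; FORCE is the grip in N (left out, the last holds). Time passes only in rows, so rows that repeat a pose let the fingers close, or fill a call up. It gives the time, the measured TCP pose, the force, the opening and the grip force at its end, in the units of the state.
- env.get_state(): the state, without advancing time (a new reading comes with each control period).
- vision.get_image(name): name is "scene" or "top" or "wrist"; returns a dict with "color" (400x640x3 uint8, red, green, blue), "fx", "fy", "cx", "cy" (pixels), "T" (4x4, takes a point from camera to world coordinates); the wrist camera has in their place "hand_eye" (4x4, takes a point from camera to tool coordinates, whose origin is the TCP and whose axes are the flange's). Camera axes: x right, y up, looking along -z (the intrinsics and any distortion apply to the point x, -y, -z); pixel columns grow to the right and rows downward; lengths in m; the calibration is good to about 2 mm. A picture is of the moment at which its call begins: read the wrist's pose just before it. There is no depth.
- env.hand_in(): hands the job in; it is judged then, once.
The state is a dict: "t": time; "joint_positions": joint angles; "dq": joint speeds; "effort": joint torques, N m; "ee_pos": TCP position; "tool_rot": TCP orientation; "contact_force": force on the tool from outside, world axes, zero at the start; "wrist_torque": the same for the moment, N m; "finger_gap": finger opening in m; "gripper_force": force on a finger pad.
Only numpy, scipy, OpenCV 4.12 (cv2) and the standard library are available. Lean on these libraries where they do the work, as an engineer would, in place of code of your own. Each camera call takes 0.05 s, during which the arm holds its last target. There are 200 camera calls.

TASK

The gauge readout (the box with the display) is due for fresh batteries: with a fingertip press the free edge of its wide battery hatch down once until its push-push latch lets go, then take the finger away so that the hatch springs up by itself, and watch for a couple of seconds that it stays fully open with nothing touching it. Press only once: do not push the hatch back down once it has come up. Nothing is to be lifted, carried or shoved aside: both boxes and everything else stay where they are, and the narrow hatch of the probe box next to it stays shut and unpressed.

Things in the scene. Friction and masses are not known exactly. Their poses are not given: they have to be found in the camera images.
- readout: the gauge readout: loose grey box 150 x 170 x 60 mm (its x, y, z), about 0.95 kg; origin at the centre of its underside, z up, near side at -x. Along its far (+x) edge a hump, 45 mm deep, top 82 mm above the table, carries a dark oblong display and four small round keys; in front of it lies the wide black battery hatch, its free edge at x = -65 mm.
- readout_hatch (a joint): battery hatch angle, rad: about 0.01 shut and latched, -0.08 pressed fully in, 1.25 fully open. Pressing about 4 mm at point readout_press (about 3 N; hard stop at 5 mm) trips the latch; on letting go a spring swings the hatch up in about 1 s (it follows a finger in its way with about 2 N) and keeps it open. If pushed shut and pressed again it latches again.
- readout_press (a point): where to press: on top of the black battery hatch plate (80 mm in box x, 78 in y, 4 thick), on its middle line, 22 mm in from the free edge; box frame (-43, 0, 68) mm when shut. The hinge is at the far edge, along box y, at box x +15, z 64 mm; the plate is 8 mm proud of the box top. The point moves with the hatch.
- readout_pin (a joint): sideways travel, m, of the small latch pin hidden under the battery hatch's free edge; it is not touched, the hatch's cam moves it: about 0 latched, 0.006 when the hatch is pressed far enough to let go, about -0.0024 once the hatch is up, below -0.004 only if the hatch has been pushed shut again.
- probebox: the probe box, to be left alone: loose grey box 150 x 125 x 60 mm, about 0.8 kg, no display, three round steel sockets 12 mm high along its far (+x) edge, origin at the centre of its underside, x and z axes as on the readout.
- probebox_hatch (a joint): angle of the probe box's own narrow black hatch (80 x 44 mm, same kind of push-push latch): about 0.01 shut, to be left so.
- ring_big: bystander: machined steel ring lying flat, 110 mm across, 55 mm high; origin centre of underside.
- ring_low: bystander: steel ring 96 mm across, 32 mm high; origin centre of underside.
- ring_small: bystander: steel ring 68 mm across, 45 mm high; origin centre of underside.
- cell_a: bystander: fresh battery cell standing upright, 26 mm across, 50 mm high; origin centre of underside.
- cell_b: bystander: a second such cell.
- caliper: bystander: digital caliper lying flat, 190 mm long along its x, 10 mm high; origin under the middle of its beam.
- driver: bystander: screwdriver lying along its x, handle to -x; origin on the underside of it.
Not all that is in view belongs to the job. Leave any yellow look-alike of the readout alone.

How it is judged:
By the outcome, as a careful person would: the job done as asked, in the order asked, and still so for the second after the job is handed in, with the robot touching nothing.
It also fails if it takes over 32 s, if anything falls off the work surface, if the arm or the gripper's body presses on something with over 40 N, if the wrist force passes 120 N, or if a joint passes its speed limit or range.

## Working session

There is one attempt and no reset: what is moved stays moved. The work goes in short steps, Python scripts to look and compute and a shell command to move; the robot and the scene stay as the last step left them, time stands still between calls to the robot, and variables do not carry over. Pictures are saved under pics/ and viewed, at most 10 in all, crops included, and the job is handed in when it is done.

```bash
mkdir -p pics; ls
python3 - <<'E'
from bench import env, vision
import cv2,pickle
s=env.get_state(); print(s)
for n in("top","scene"):
    d=vision.get_image(n); pickle.dump(d,open(f"pics/{n}.pkl","wb")); cv2.imwrite(f"pics/{n}0.png",d["color"][:,:,::-1]); print({k:v for k,v in d.items() if k!="color"})
E
```

```text
pics
{'t': 0.0, 'joint_positions': array([ 1.49519756,  0.5018615 , -0.42676791,  1.55144627,  0.22078302,
        1.13829124, -0.21028793]), 'dq': array([ 0.00135613, -0.00107399,  0.00104716, -0.00014783, -0.00070497,
        0.00056332,  0.00018079]), 'effort': array([ 8.43203252e-04, -5.66594768e+01, -5.81547439e+00, -2.79107898e+01,
       -6.85586524e-02,  3.09355720e-02,  1.70340859e-04]), 'ee_pos': array([ 0.21573631, -0.61236819,  0.20486932]), 'tool_rot': array([-9.69571816e-04,  9.85682475e-01,  1.68609316e-01, -1.27204918e-04]), 'contact_force': array([-0.40632572,  0.00131327,  0.16403059]), 'wrist_torque': array([ 0.016679  , -0.01596975,  0.07392547]), 'gripper_force': 0.0, 'finger_gap': 0.09204619768947647}
{'fx': 446.62236045706385, 'fy': 446.62236045706385, 'cx': 324.14241263448935, 'cy': 207.1246612397869, 'T': array([[ 0.00947711,  0.98102684, -0.19364019,  0.22078374],
       [-0.99988868,  0.01152882,  0.00947133,  0.02238169],
       [ 0.01152407,  0.19352887,  0.9810269 ,  1.55559545],
       [ 0.        ,  0.        ,  0.        ,  1.        ]])}
{'fx': 430.5968158773183, 'fy': 430.5968158773183, 'cx': 326.6885875557083, 'cy': 199.85504307337277, 'T': array([[-0.86047063, -0.25932541,  0.43856657,  1.07024376],
       [ 0.50908185, -0.47247172,  0.7194485 ,  0.92385741],
       [ 0.02063903,  0.84233058,  0.5385659 ,  0.76244972],
       [ 0.        ,  0.        ,  0.        ,  1.        ]])}
```

View pics/top0.png

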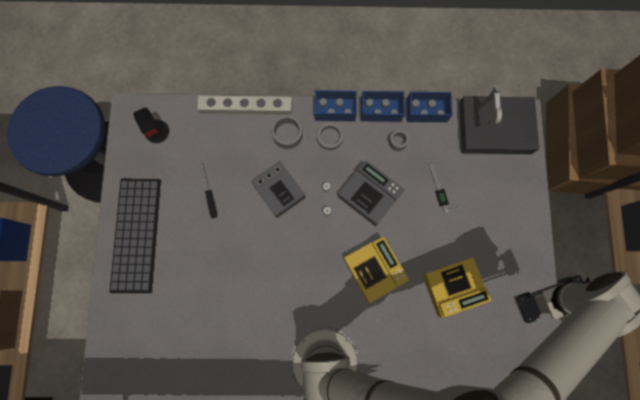

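View pics/scene0.png

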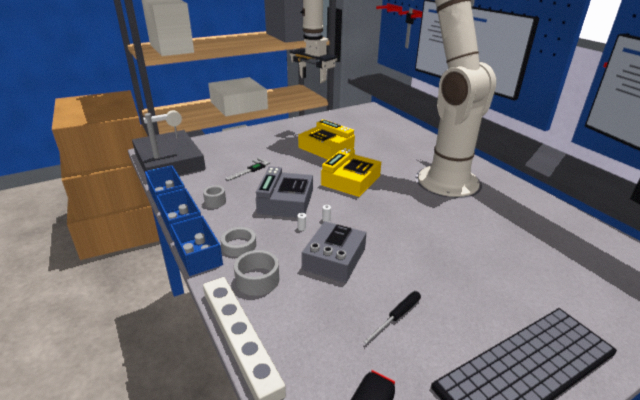

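The top view shows the grey readout around (370,193): display at (375,172), black hatch around (367,197). The probe box is at (278,189), and the two yellow look-alikes at (376,270) and (457,288). In the scene view the readout is at (286,193), with its hatch at (294,185).

```bash
cat > h.py <<'E'
import numpy as np, cv2, pickle
def ray(d,T,u,v,z):
    r=T[:3,:3]@np.array([(u-d["cx"])/d["fx"],-(v-d["cy"])/d["fy"],-1]); o=T[:3,3]
    return o+r*(z-o[2])/r[2]
def proj(d,T,p):
    c=T[:3,:3].T@(np.asarray(p)-T[:3,3]); return d["cx"]-d["fx"]*c[0]/c[2], d["cy"]+d["fy"]*c[1]/c[2]
E
python3 - <<'E'
from h import *
for n,(u0,v0,u1,v1) in dict(top=(345,176,386,218),scene=(272,172,316,205)).items():
    d=pickle.load(open(f"pics/{n}.pkl","rb")); g=d["color"].max(2)[v0:v1,u0:u1]
    m=(g<45).astype(np.uint8); 
    cs,_=cv2.findContours(m,0,2)
    for c in sorted(cs,key=cv2.contourArea)[-3:]:
        r=cv2.minAreaRect(c); q=cv2.boxPoints(r)+[u0,v0]
        P=np.array([ray(d,d["T"],*p,.068) for p in q]); 
        print(n,cv2.contourArea(c),r[2],q.round(1).tolist(),P.round(3)[:,:2].tolist(),P.mean(0).round(3),np.linalg.norm(np.diff(P,axis=0),axis=1).round(3))
    crop=d["color"][v0-20:v1+20,u0-20:u1+20,::-1]; cv2.imwrite(f"pics/{n}c.png",cv2.resize(crop,None,fx=5,fy=5,interpolation=cv2.INTER_CUBIC))
a=cv2.imread("pics/topc.png");b=cv2.imread("pics/scenec.png");h=min(a.shape[0],b.shape[0])
cv2.imwrite("pics/both.png",np.hstack([a[:h],b[:h]])[:600,:860][:, :800]); print(a.shape,b.shape)
E
```

```text
top 1.0 45.0 [[382.0, 176.0], [382.5, 175.5], [385.5, 178.5], [385.0, 179.0]] [[0.626, -0.19], [0.628, -0.192], [0.617, -0.202], [0.616, -0.201]] [ 0.622 -0.196  0.068] [0.003 0.015 0.003]
top 9.0 22.61986541748047 [[370.6, 179.3], [372.1, 175.6], [385.4, 181.1], [383.8, 184.8]] [[0.614, -0.151], [0.627, -0.156], [0.608, -0.202], [0.595, -0.196]] [ 0.611 -0.176  0.068] [0.014 0.049 0.014]
top 451.0 38.65980911254883 [[351.2, 198.5], [364.8, 181.5], [382.3, 195.4], [368.6, 212.5]] [[0.545, -0.084], [0.606, -0.131], [0.558, -0.19], [0.498, -0.143]] [ 0.552 -0.137  0.068] [0.077 0.077 0.076]
scene 2.5 26.56505012512207 [[270.8, 179.4], [272.8, 175.4], [274.0, 176.0], [272.0, 180.0]] [[0.6, -0.196], [0.584, -0.216], [0.582, -0.211], [0.599, -0.19]] [ 0.591 -0.203  0.068] [0.027 0.006 0.026]
scene 192.0 5.19442892074585 [[278.9, 190.0], [280.0, 177.5], [306.2, 179.9], [305.1, 192.4]] [[0.606, -0.124], [0.569, -0.192], [0.502, -0.138], [0.541, -0.073]] [ 0.554 -0.132  0.068] [0.078 0.086 0.077]
(410, 405, 3) (365, 420, 3)
```

View pics/both.png

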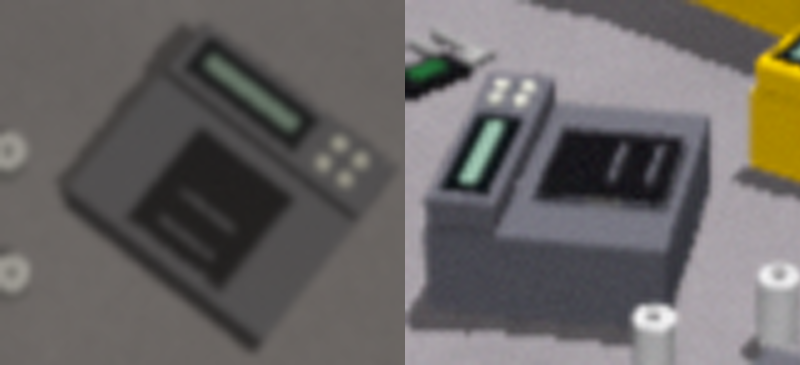

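The hatch measures 77 x 77 mm on the z = 68 mm plane, and both views agree to about 5 mm. Its centre is near (0.552, -0.136) and box yaw is about -38°, which puts the press point near (0.538, -0.125). I'll move above it with the fingers shut and turn the tool to match the box.

```bash
python3 -m handwheel '[[[0.028,-0.021,0,0,0,0.1,-1],[0.056,-0.042,0,0,0,0.2,-1],[0.084,-0.063,0,0,0,0.3,-1],[0.112,-0.084,0,0,0,0.4,-1],[0.14,-0.105,0,0,0,0.5,-1],[0.168,-0.126,0,0,0,0.6,-1],[0.196,-0.147,0,0,0,0.7,-1],[0.224,-0.168,0,0,0,0.8,-1],[0.252,-0.189,0,0,0,0.9,-1],[0.279,-0.211,0,0,0,1,-1]]]' 20
cat > st.py <<'E'
from bench import env
from h import *
from scipy.spatial.transform import Rotation as R
import sys
s=env.get_state(); r=R.from_quat(s["tool_rot"],scalar_first=True); M=r.as_matrix()
t=np.array([float(a) for a in sys.argv[1:4]])
print(s["t"],s["ee_pos"].round(4),"q",s["joint_positions"].round(2),"F",s["contact_force"].round(1),s["finger_gap"])
print("shift in tool axes",(M.T@(t-s["ee_pos"])).round(4),"tool x yaw",np.degrees(np.arctan2(M[1,0],M[0,0])).round(1), "z",M[:,2].round(3))
E
python3 st.py 0.538 -0.125 0.2
```

```text
t: 0.93
ee_pos: [0.4096, -0.3197, 0.2057]
tool_rot: [-0.0, 0.996, -0.094, -0.0]
contact_force: [-0.4, -0.4, 0.5]
finger_gap: 0.0298
gripper_force: 0.0
0.9333 [ 0.4096 -0.3197  0.2057] q [ 1.03  0.27 -0.49  1.87  0.15  1.03 -1.28] F [-0.4 -0.4  0.5] 0.029827241022196267
shift in tool axes [ 0.0898 -0.2152  0.0058] tool x yaw -10.7 z [-0.  0. -1.]
```

```bash
python3 -m handwheel '[[[0.009,-0.022,0,0,0,0.1,-1],[0.018,-0.044,0,0,0,0.2,-1],[0.027,-0.066,0,0,0,0.3,-1],[0.036,-0.088,0,0,0,0.4,-1],[0.045,-0.11,0,0,0,0.5,-1],[0.054,-0.132,0,0,0,0.6,-1],[0.063,-0.154,0,0,0,0.7,-1],[0.072,-0.176,0,0,0,0.8,-1],[0.081,-0.198,0,0,0,0.9,-1],[0.09,-0.215,0,0,0,0.9,-1]]]' 20
python3 st.py 0.538 -0.125 0.2
python3 - <<'E'
from bench import env, vision
from h import *
s=env.get_state(); d=vision.get_image("wrist"); d["s"]=s; pickle.dump(d,open("pics/w.pkl","wb")); cv2.imwrite("pics/w.png",d["color"][:,:,::-1]); print(d["hand_eye"].round(3),[d[k] for k in("fx","cx","cy")],d.keys())
E
```

```text
t: 1.77
ee_pos: [0.5374, -0.1243, 0.2057]
tool_rot: [-0.0, 0.946, -0.323, -0.0]
contact_force: [0.8, 1.3, -0.6]
finger_gap: 0.0009
gripper_force: 0.0
1.7667 [ 0.5374 -0.1243  0.2057] q [ 0.6   0.34 -0.52  1.8   0.19  1.06 -2.21] F [ 0.8  1.3 -0.6] 0.0008933218118518695
shift in tool axes [0.0009 0.0002 0.0057] tool x yaw -37.7 z [-0.001  0.001 -1.   ]
[[ 0.     0.96   0.281  0.076]
 [ 1.    -0.     0.    -0.001]
 [ 0.     0.281 -0.96  -0.179]
 [ 0.     0.     0.     1.   ]] [303.93424089049245, 319.2830307508751, 196.31722277154023] dict_keys(['color', 'fx', 'fy', 'cx', 'cy', 'hand_eye', 's'])
```

View pics/w.png

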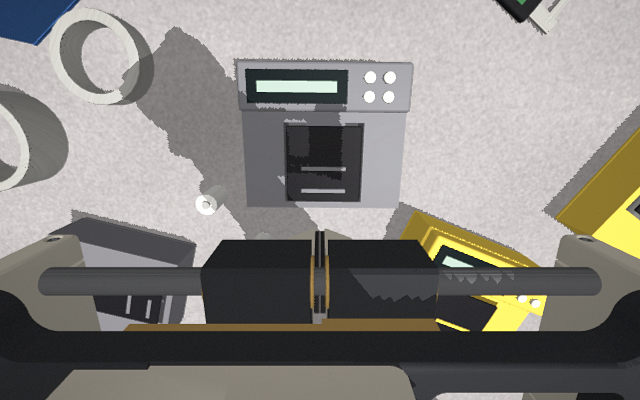

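The wrist view shows the readout squared up with the tool: display at (297,86), hatch from about (285,123) to (363,201), with its free edge nearest the gripper. I'll check the press point by casting rays from this view.

Run:
```python
from h import *
from scipy.spatial.transform import Rotation as R
d=pickle.load(open("pics/w.pkl","rb")); s=d["s"]; W=np.eye(4); W[:3,:3]=R.from_quat(s["tool_rot"],scalar_first=True).as_matrix(); W[:3,3]=s["ee_pos"]; T=W@d["hand_eye"]
u0,v0,u1,v1=265,112,385,206
m=(d["color"].max(2)[v0:v1,u0:u1]<75).astype(np.uint8); m=cv2.morphologyEx(m,cv2.MORPH_CLOSE,np.ones((7,7)))
c=max(cv2.findContours(m,0,2)[0],key=cv2.contourArea); q=cv2.boxPoints(cv2.minAreaRect(c))+[u0,v0]
print(cv2.boundingRect(c),q.round(1).tolist())
for Q in (q,[[285,201],[287,124],[363,124],[361,201]]):
    P=np.array([ray(d,T,*p,.068) for p in Q]); print(P.round(4)[:,:2].tolist(),np.linalg.norm(np.diff(P,axis=0),axis=1).round(4))
    t=(P-W[:3,3])@W[:3,:3]; print("tool frame xy",t.round(4)[:,:2].tolist()); e=t[np.argsort(t[:,0])]; print("press in tool",e[:2,0].mean()+.022,t[:,1].mean())
```

```text
(19, 11, 79, 78) [[284.0, 123.0], [362.0, 123.0], [362.0, 200.0], [284.0, 200.0]]
[[0.6074, -0.1318], [0.5592, -0.1944], [0.4926, -0.1471], [0.5444, -0.0799]] [0.079  0.0816 0.0849]
tool frame xy [[0.0602, -0.0367], [0.0602, 0.0422], [-0.0214, 0.0455], [-0.0214, -0.0394]]
press in tool 0.0006154124302945388 0.00290537041911121
[[0.5429, -0.08], [0.6048, -0.1336], [0.5577, -0.1946], [0.4923, -0.1456]] [0.0818 0.077  0.0817]
tool frame xy [[-0.0225, -0.0383], [0.0592, -0.0337], [0.0592, 0.0433], [-0.0225, 0.0445]]
press in tool -0.0005240805300287532 0.00392302299590315
```

The press point is within 1 mm of the TCP in tool x and +3 mm off in y. I'll descend to just above the plate.

```bash
python3 -m handwheel '[[[0,0.003,0.02,0,0,0,-1],[0,0.003,0.04,0,0,0,-1],[0,0.003,0.06,0,0,0,-1],[0,0.003,0.08,0,0,0,-1],[0,0.003,0.1,0,0,0,-1],[0,0.003,0.115,0,0,0,-1],[0,0.003,0.124,0,0,0,-1],[0,0.003,0.129,0,0,0,-1],[0,0.003,0.131,0,0,0,-1],[0,0.003,0.131,0,0,0,-1]]]'
```

```text
t: 2.65
ee_pos: [0.5353, -0.1289, 0.075]
tool_rot: [-0.0, 0.947, -0.322, 0.0]
contact_force: [0.2, 0.3, -0.2]
finger_gap: 0.0003
gripper_force: 0.0
```

```bash
python3 -m handwheel '[[[0,0,0.002,0,0,0,-1],[0,0,0.004,0,0,0,-1],[0,0,0.006,0,0,0,-1],[0,0,0.007,0,0,0,-1],[0,0,0.008,0,0,0,-1],[0,0,0.009,0,0,0,-1],[0,0,0.01,0,0,0,-1],[0,0,0.01,0,0,0,-1],[0,0,0.01,0,0,0,-1],[0,0,0.01,0,0,0,-1]]]'
```

```text
t: 3.48
ee_pos: [0.5352, -0.1289, 0.065]
tool_rot: [0.0, 0.947, -0.322, 0.0]
contact_force: [-1.1, -0.4, -0.7]
finger_gap: 0.0005
gripper_force: 0.0
```

```bash
python3 -m handwheel '[[[0,0,0.0005,0,0,0,-1],[0,0,0.001,0,0,0,-1],[0,0,0.0015,0,0,0,-1],[0,0,0.002,0,0,0,-1],[0,0,0.002,0,0,0,-1],[0,0,0.002,0,0,0,-1],[0,0,0.002,0,0,0,-1],[0,0,0.002,0,0,0,-1],[0,0,0.002,0,0,0,-1],[0,0,0.002,0,0,0,-1]]]'
python3 - <<'E'
from bench import env, vision
from h import *
print(env.get_state()["contact_force"])
d=vision.get_image("wrist"); print(env.get_state()["contact_force"])
e=vision.get_image("scene")
a=cv2.resize(d["color"][90:260,220:420],(600,510)); cv2.imwrite("pics/w2.png",a[:,:,::-1])
E
```

```text
t: 4.32
ee_pos: [0.5352, -0.1289, 0.063]
tool_rot: [0.0, 0.947, -0.322, 0.0]
contact_force: [0.2, -0.0, -1.0]
finger_gap: 0.0008
gripper_force: 0.0
[ 0.16089011 -0.01270886 -1.00486216]
[0.31225256 0.67345735 0.14233997]
```

View pics/w2.png

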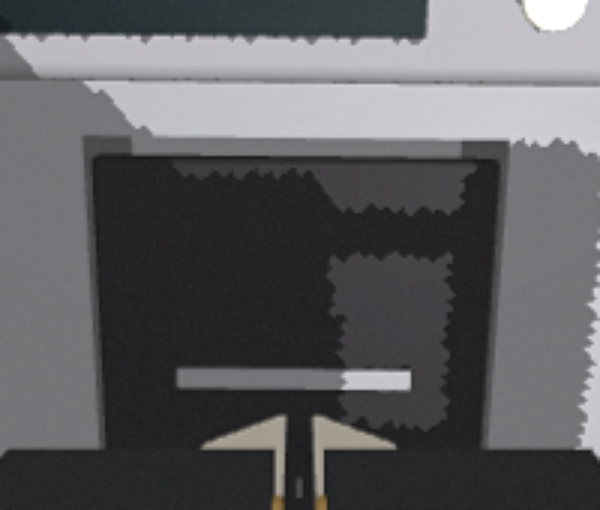

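Fingertips are over the hatch near its second stripe at (295,378), with no clear contact force yet. I'll continue down in small steps.

```bash
python3 -m handwheel '[[[0,0,0.0005,0,0,0,-1],[0,0,0.001,0,0,0,-1],[0,0,0.001,0,0,0,-1],[0,0,0.001,0,0,0,-1],[0,0,0.001,0,0,0,-1],[0,0,0.001,0,0,0,-1],[0,0,0.001,0,0,0,-1],[0,0,0.001,0,0,0,-1],[0,0,0.001,0,0,0,-1],[0,0,0.001,0,0,0,-1]]]'
python3 - <<'E'
from bench import env, vision
f=[]
for i in range(8):
    vision.get_image("wrist"); f.append(env.get_state()["contact_force"])
print(sum(f)/8)
E
```

```text
t: 5.25
ee_pos: [0.5352, -0.1289, 0.0619]
tool_rot: [0.0, 0.947, -0.322, 0.0]
contact_force: [-0.8, -1.0, 0.1]
finger_gap: 0.0002
gripper_force: 0.0
[-0.19367627 -0.14991894  0.04544409]
```

Average force is zero at z = 0.062, where the plate should be well pressed. I'll look from the side.

Run:
```python
from bench import env, vision
from h import *
e=vision.get_image("scene"); d=vision.get_image("top")
s=env.get_state(); print(s["ee_pos"],s["joint_positions"].round(3))
p=proj(e,e["T"],s["ee_pos"]); print("tcp px",p, proj(d,d["T"],s["ee_pos"]))
a=cv2.resize(e["color"][130:230,230:363],(798,600),interpolation=cv2.INTER_CUBIC); print((p[0]-230)*6,(p[1]-130)*6)
cv2.imwrite("pics/s3.png",a[:,:,::-1])
```

```text
[ 0.53519441 -0.12887305  0.06193741] [ 0.547  0.523 -0.452  1.912  0.316  0.777 -2.308]
tcp px (np.float64(298.39026196045893), np.float64(185.3664128816426)) (np.float64(364.19737262862884), np.float64(201.9686912136836))
410.3415717627536 332.19847728985553
```

View pics/s3.png

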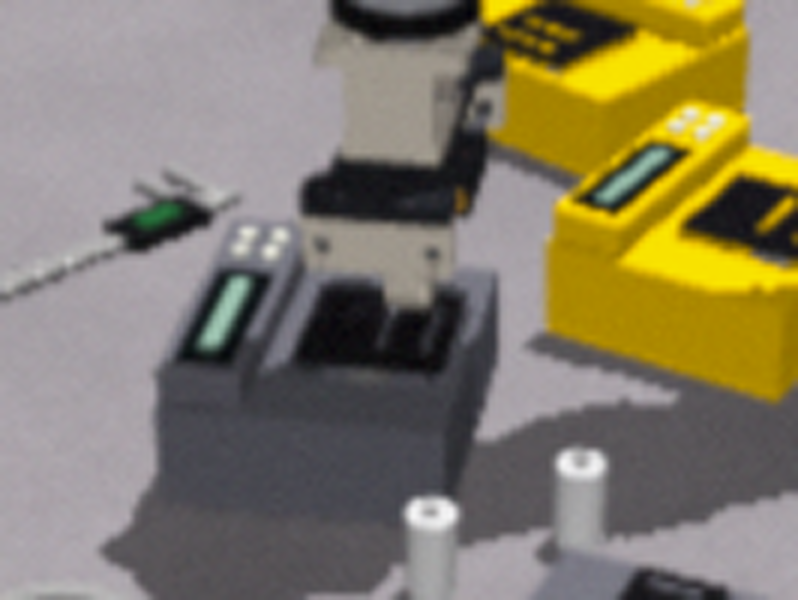

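In the side view the fingertip ends at crop (410,305), above where the plate contact should be at (410,332). That means the tip is still clear of the plate, so I'll keep descending slowly and watch the force.

```bash
cat > f.py <<'E'
from bench import env, vision
f=[]
for i in range(5):
    vision.get_image("wrist"); s=env.get_state(); f.append(s["contact_force"])
print(s["t"],s["ee_pos"][2],(sum(f)/5).round(2))
E
python3 -m handwheel '[[[0,0,0.0003,0,0,0,-1],[0,0,0.0006,0,0,0,-1],[0,0,0.0009,0,0,0,-1],[0,0,0.0012,0,0,0,-1],[0,0,0.0015,0,0,0,-1],[0,0,0.0018,0,0,0,-1],[0,0,0.002,0,0,0,-1],[0,0,0.002,0,0,0,-1],[0,0,0.002,0,0,0,-1],[0,0,0.002,0,0,0,-1]]]'; python3 f.py
```

```text
t: 6.58
ee_pos: [0.5352, -0.1289, 0.06]
tool_rot: [0.0, 0.947, -0.322, 0.0]
contact_force: [-0.0, -0.0, -0.2]
finger_gap: 0.0002
gripper_force: 0.0
6.8333 0.0599716824006379 [0.11 0.1  0.29]
```

```bash
python3 -m handwheel '[[[0,0,0.0003,0,0,0,-1],[0,0,0.0006,0,0,0,-1],[0,0,0.0009,0,0,0,-1],[0,0,0.0012,0,0,0,-1],[0,0,0.0015,0,0,0,-1],[0,0,0.0018,0,0,0,-1],[0,0,0.002,0,0,0,-1],[0,0,0.002,0,0,0,-1],[0,0,0.002,0,0,0,-1],[0,0,0.002,0,0,0,-1]]]'; python3 f.py
```

```text
t: 7.67
ee_pos: [0.5352, -0.1289, 0.058]
tool_rot: [0.0, 0.947, -0.322, 0.0]
contact_force: [-0.3, 0.3, 0.5]
finger_gap: 0.0004
gripper_force: 0.0
7.9167 0.05794388088463172 [ 0.06  0.15 -0.11]
```

```bash
python3 -m handwheel '[[[0,0,0.0005,0,0,0,-1],[0,0,0.001,0,0,0,-1],[0,0,0.0015,0,0,0,-1],[0,0,0.002,0,0,0,-1],[0,0,0.0025,0,0,0,-1],[0,0,0.003,0,0,0,-1],[0,0,0.003,0,0,0,-1],[0,0,0.003,0,0,0,-1],[0,0,0.003,0,0,0,-1],[0,0,0.003,0,0,0,-1]]]'; python3 f.py
python3 - <<'E'
from bench import env, vision
from h import *
e=vision.get_image("scene")
p=env.get_state()["ee_pos"]; print([np.round(proj(e,e["T"],p+[0,0,z]),1).tolist() for z in(0,.01,.02)])
a=cv2.resize(e["color"][150:210,260:330],(700,600),interpolation=cv2.INTER_CUBIC)
cv2.imwrite("pics/s4.png",a[:,:,::-1])
E
```

```text
t: 8.75
ee_pos: [0.5352, -0.1289, 0.055]
tool_rot: [-0.0, 0.947, -0.322, 0.0]
contact_force: [-0.2, -0.4, -0.2]
finger_gap: -0.0001
gripper_force: 0.0
9.0 0.054954135731206846 [0.13 0.01 0.15]
[[298.4, 187.3], [298.4, 184.6], [298.3, 181.8]]
```

View pics/s4.png

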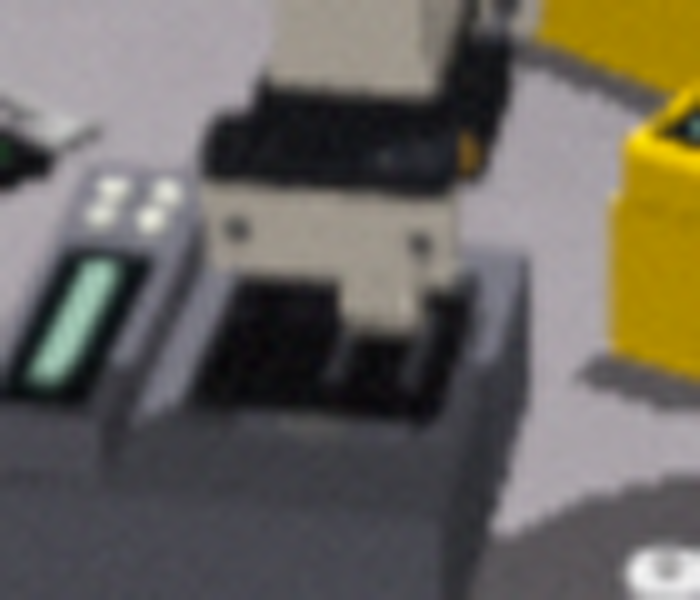

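The fingertip bottom is at about pixel (298.5,183), between the two stripes but roughly 10–20 mm above the plate. The TCP reading is therefore biased low, since the tip shows at about 183 where 187 is predicted. I'll continue until the force shows contact.

```bash
python3 -m handwheel '[[[0,0,0.0005,0,0,0,-1],[0,0,0.001,0,0,0,-1],[0,0,0.0015,0,0,0,-1],[0,0,0.002,0,0,0,-1],[0,0,0.0025,0,0,0,-1],[0,0,0.003,0,0,0,-1],[0,0,0.0035,0,0,0,-1],[0,0,0.004,0,0,0,-1],[0,0,0.004,0,0,0,-1],[0,0,0.004,0,0,0,-1]]]'; python3 f.py
```

```text
t: 9.88
ee_pos: [0.5352, -0.1289, 0.0509]
tool_rot: [0.0, 0.947, -0.322, -0.0]
contact_force: [0.2, -0.1, 0.1]
finger_gap: 0.0003
gripper_force: 0.0
10.1333 0.05098151506223816 [ 0.02 -0.03  0.49]
```

```bash
python3 -m handwheel '[[[0,0,0.0005,0,0,0,-1],[0,0,0.001,0,0,0,-1],[0,0,0.0015,0,0,0,-1],[0,0,0.002,0,0,0,-1],[0,0,0.0025,0,0,0,-1],[0,0,0.003,0,0,0,-1],[0,0,0.003,0,0,0,-1],[0,0,0.003,0,0,0,-1],[0,0,0.003,0,0,0,-1],[0,0,0.003,0,0,0,-1]]]'; python3 f.py
```

```text
t: 10.97
ee_pos: [0.5352, -0.1289, 0.048]
tool_rot: [0.0, 0.947, -0.322, 0.0]
contact_force: [-0.7, -0.3, 0.4]
finger_gap: 0.0007
gripper_force: 0.5
11.2167 0.04795309989426486 [-0.64 -0.    1.44]
```

Contact is starting: about 1.4 N upward at z = 0.048. Pressing on.

```bash
python3 -m handwheel '[[[0,0,0.0005,0,0,0,-1],[0,0,0.001,0,0,0,-1],[0,0,0.0015,0,0,0,-1],[0,0,0.002,0,0,0,-1],[0,0,0.002,0,0,0,-1],[0,0,0.002,0,0,0,-1],[0,0,0.002,0,0,0,-1],[0,0,0.002,0,0,0,-1],[0,0,0.002,0,0,0,-1],[0,0,0.002,0,0,0,-1]]]'; python3 f.py
```

```text
t: 12.05
ee_pos: [0.5352, -0.1288, 0.0459]
tool_rot: [-0.0, 0.947, -0.322, -0.0]
contact_force: [-1.1, 0.7, 2.8]
finger_gap: 0.0008
gripper_force: 1.6
12.3 0.04593981919368841 [-1.28  0.93  3.24]
```

```bash
python3 -m handwheel '[[[0,0,0.0005,0,0,0,-1],[0,0,0.001,0,0,0,-1],[0,0,0.0015,0,0,0,-1],[0,0,0.0015,0,0,0,-1],[0,0,0.0015,0,0,0,-1],[0,0,0.0015,0,0,0,-1],[0,0,0.0015,0,0,0,-1],[0,0,0.0015,0,0,0,-1],[0,0,0.0015,0,0,0,-1],[0,0,0.0015,0,0,0,-1]]]'; python3 f.py
```

```text
t: 13.13
ee_pos: [0.5351, -0.1288, 0.0444]
tool_rot: [-0.0, 0.947, -0.322, -0.0]
contact_force: [-2.3, 0.8, 2.8]
finger_gap: 0.0005
gripper_force: 1.6
13.3833 0.04444202160044784 [-2.19  0.91  2.87]
```

```bash
python3 -m handwheel '[[[0,0,0.0005,0,0,0,-1],[0,0,0.001,0,0,0,-1],[0,0,0.0015,0,0,0,-1],[0,0,0.0015,0,0,0,-1],[0,0,0.0015,0,0,0,-1],[0,0,0.0015,0,0,0,-1],[0,0,0.0015,0,0,0,-1],[0,0,0.0015,0,0,0,-1],[0,0,0.0015,0,0,0,-1],[0,0,0.0015,0,0,0,-1]]]'; python3 f.py
```

```text
t: 14.22
ee_pos: [0.5353, -0.1289, 0.0432]
tool_rot: [0.0, 0.947, -0.322, 0.0]
contact_force: [-2.0, 2.0, 7.6]
finger_gap: 0.0007
gripper_force: 3.2
14.4667 0.04324116978483275 [-3.05  1.22  6.7 ]
```

The force has risen to about 7 N, so it's on the hard stop past the trip point. Now I'll withdraw quickly, up and back, away from the hinge.

```bash
python3 -m handwheel '[[[0,0,-0.02,0,0,0,-1],[-0.025,0,-0.05,0,0,0,-1],[-0.05,0,-0.08,0,0,0,-1],[-0.075,0,-0.11,0,0,0,-1],[-0.1,0,-0.14,0,0,0,-1],[-0.12,0,-0.17,0,0,0,-1],[-0.12,0,-0.19,0,0,0,-1],[-0.12,0,-0.2,0,0,0,-1],[-0.12,0,-0.2,0,0,0,-1],[-0.12,0,-0.2,0,0,0,-1]]]'; python3 f.py
python3 -m handwheel '[[[0,0,0,0,0,0,-1],[0,0,0,0,0,0,-1],[0,0,0,0,0,0,-1],[0,0,0,0,0,0,-1],[0,0,0,0,0,0,-1],[0,0,0,0,0,0,-1],[0,0,0,0,0,0,-1],[0,0,0,0,0,0,-1],[0,0,0,0,0,0,-1],[0,0,0,0,0,0,-1]]]'
python3 - <<'E'
from bench import env, vision
from h import *
e=vision.get_image("scene")["color"]; d=vision.get_image("wrist")["color"]
cv2.imwrite("pics/s5.png",np.hstack([cv2.resize(e[120:260,220:380],(480,420)),d[0:400,160:480][:400].repeat(1,0) if 0 else cv2.resize(d[:,160:480],(320,420))])[:,:,::-1])
E
```

```text
t: 15.3
ee_pos: [0.4407, -0.0565, 0.2426]
tool_rot: [0.0, 0.946, -0.323, 0.001]
contact_force: [-0.7, -0.2, -1.3]
finger_gap: 0.0005
gripper_force: 0.0
15.55 0.2414157057256042 [-0.09 -0.17 -0.25]
t: 16.38
ee_pos: [0.4401, -0.0557, 0.243]
tool_rot: [0.0, 0.947, -0.322, 0.0]
contact_force: [-0.2, -0.1, 0.4]
finger_gap: 0.0003
gripper_force: 0.0
```

View pics/s5.png

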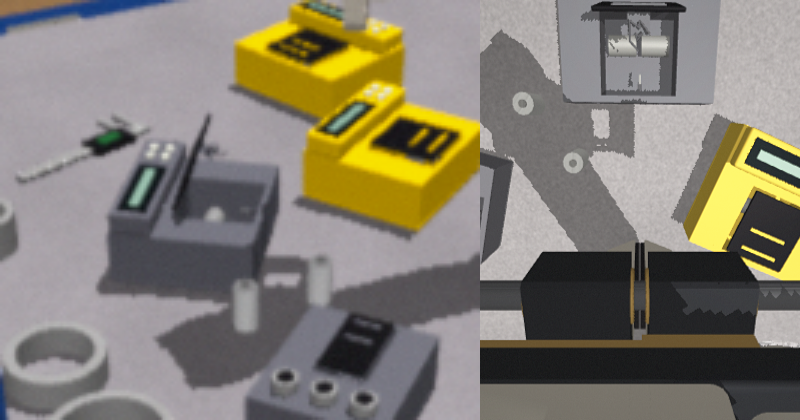

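The hatch stands fully open (upright at (195,165) in the left panel), the compartment shows, the finger is well clear, and the probe box hatch is shut. I'll wait about two more seconds, check again and hand in.

```bash
for i in 1 2; do python3 -m handwheel '[[[0,0,0,0,0,0,-1],[0,0,0,0,0,0,-1],[0,0,0,0,0,0,-1],[0,0,0,0,0,0,-1],[0,0,0,0,0,0,-1],[0,0,0,0,0,0,-1],[0,0,0,0,0,0,-1],[0,0,0,0,0,0,-1],[0,0,0,0,0,0,-1],[0,0,0,0,0,0,-1]]]' | head -1; done
python3 - <<'E'
from bench import env, vision
from h import *
e=vision.get_image("scene")["color"]
a=cv2.resize(e[120:260,220:380],(480,420)).astype(int); b=cv2.imread("pics/s5.png")[:,:480,::-1].astype(int)
D=abs(a-b).max(2); print("changed px (hatch area, all):",(D[100:230,170:290]>60).sum(),(D>60).sum())
if (D>60).sum()<300: print(env.hand_in())
E
```

```text
t: 17.32
t: 18.15
changed px (hatch area, all): 0 0
the job is handed in; nothing more can be done
None
```

The readout's battery hatch was pressed once and sprang fully open; it stayed open and untouched for over two seconds, the probe box hatch still looks shut, and the job was handed in at about 18 s of the 32 s allowed.

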